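Sweep loose screw caps into the collecting tray

TASK

Sweep the three loose screw caps off the desk into the low steel tray with your fingertips, through its open front, until each cap lies wholly inside on the flat floor, past the sloping lip. Push them only, never pick them up, and leave the dropper vials and the hand stamp standing where they are.

Things in the scene. Friction and masses are not known exactly. Their poses are not given: they have to be found in the camera images.
- tray: low steel tray, fixed to the desk; origin on the desk at its centre. Outline x -65 to 65, y -83 to 83 mm; open towards its own -x, so sweep along its +x. Walls 3 mm thick, 31 mm high at the back and sides (inner faces x = 62, y = +-80 mm). Flat floor 2 mm above the desk from x = -55 mm on; from x = -65 a smooth sloping lip leads up to it; pushed caps slide over it.
- cap_1: a loose, empty black plastic screw cap with a ribbed rim, lying flat on the desk: a round disc 28 mm across and 16 mm high, about 20 g, sides upright. Origin at the centre of its underside, z up; it is round, so its x and y mean nothing. The three caps are alike.
- cap_2: a loose, empty black plastic screw cap with a ribbed rim, lying flat on the desk: a round disc 28 mm across and 16 mm high, about 20 g, sides upright. Origin at the centre of its underside, z up; it is round, so its x and y mean nothing. The three caps are alike.
- cap_3: a loose, empty black plastic screw cap with a ribbed rim, lying flat on the desk: a round disc 28 mm across and 16 mm high, about 20 g, sides upright. Origin at the centre of its underside, z up; it is round, so its x and y mean nothing. The three caps are alike.
- vial_1: standing dropper vial, white round body 24 mm across with a pointed top, 64 mm high, loose and light; leave it alone. Origin at the centre of its underside.
- vial_2: a second standing dropper vial, white round body 24 mm across with a pointed top, 64 mm high, loose and light; leave it alone. Origin at the centre of its underside.
- stamp: standing hand stamp with a wooden knob, foot 22 mm by 46 mm, 70 mm high, loose; leave it alone. Origin at the centre of its underside.
Not all that is in view belongs to the job. Leave any blue, orange or white look-alike of the cap_1 alone.

How it is judged (in metres and radians):
At the end, for the whole second after the job is handed in: All three caps lie at rest on the tray's flat floor, each with its centre at least 22 mm behind the tray's front edge; both vials and the stamp stand upright within 15 mm of where they began (x of cap_1 in the frame of tray between -0.043 and 0.055 m and y of cap_1 in the frame of tray between -0.075 and 0.075 m and height (world z) of each of cap_1, cap_2, cap_3 below 0.012 m and linear speed of each of cap_1, cap_2, cap_3 below 0.01 m/s and x of cap_2 in the frame of tray between -0.043 and 0.055 m and y of cap_2 in the frame of tray between -0.075 and 0.075 m and x of cap_3 in the frame of tray between -0.043 and 0.055 m and y of cap_3 in the frame of tray between -0.075 and 0.075 m and distance of each of vial_1, vial_2, stamp from where it was at the start of the episode below 0.015 m and angle between each of vial_1, vial_2, stamp's own z axis and vertical below 0.2 rad); the robot touches nothing.
It fails at once if a cap is lifted (its underside more than 20 mm above the desk) (height (world z) of any of cap_1, cap_2, cap_3 above 0.02 m).
It fails at once if a vial or the stamp is shifted by more than 15 mm or tipped (distance of any of vial_1, vial_2, stamp from where it was at the start of the episode above 0.015 m or angle between any of vial_1, vial_2, stamp's own z axis and vertical above 0.3 rad).
It also fails if it takes over 58 s, if anything falls off the work surface, if the arm or the gripper's body presses on something with over 40 N, if the wrist force passes 120 N, or if a joint passes its speed limit or range.

ROBOT

A 6-joint arm with a two-finger parallel gripper is mounted at the origin on the work surface; the furniture and walls round the work are solid. World frame = base frame: x ahead of the robot, y to its left, z up, the work surface at z = 0. Lengths are in mm, angles in rad, forces in N, time in s.
With the tool pointing down it reaches from about 350 to 875 mm from the base axis. Payload 15.5 kg.
Tool frame: the origin (TCP) lies midway between the tips of the shut fingers; the grasp point (between the pads) lies 19 mm behind it; z points along the fingers, y is the line along which they close (so a half turn about z gives the same grasp; the last joint's range is limited). The gripper opens to 85 mm and grips with 20 to 120 N. Pads are 22 mm wide; open, the fingers measure 114 mm over their backs; the gripper's body (76 mm by 85 mm) begins 54 mm behind the grasp point. The pads swing forward as they close: fully open they stand 13 mm farther back than shut.
Start: joints at [-1.355, 0.494, 1.345, -0, 1.302, -0.096], TCP at [191.734, -594.865, 231.277] pointing down, gripper open.
Joint ranges: [-2.91, 2.91], [-0.82, 2.16], [0.22, 2.67], [-1.22, 4.37], [0.12, 2.79], [-3.08, 3.08]. Speed limits (rad/s): [1.89, 1.89, 2.57, 3.01, 3.01, 3.01].

INTERFACE

Orientations are given as a rotation vector (axis times angle).
In Python, from rig import * gives the robot as it stands. Calls block until the motion is done:
- movep(position, orientation): joint-space move of the TCP to a pose.
- move_linear(position, ori=None, rate=150, force_limit=None): straight line of the TCP; ori=None keeps the orientation; rate is the mean speed in mm/s. With force_limit (N) it stops when the force on the tool has changed by that much, and returns True; else False.
- movej(angles): joint-space move.
- gripper_to(opening): finger opening in mm; the grip force is fixed at half the most; returns when the fingers have stopped.
- dwell(seconds).
- ik(position, orientation): joint angles nearest the present ones, or None.
- get_obs(): the state.
- camera(name): name is "side" or "top" or "wrist"; returns a dict with "image" (480x640x3 uint8, red, green, blue), "K" (3x3 intrinsics, pixels), "view" (4x4, takes a point from world to camera coordinates). Camera axes: x right, y up, looking along -z (the intrinsics and any distortion apply to the point x, -y, -z); pixel columns grow to the right and rows downward; lengths in mm; the calibration is good to about 2 mm. A picture is of the moment at which its call begins. There is no depth.
A pose or a line that the arm cannot do raises MotionError and nothing moves.
- job_done(): hands the job in; it is judged then, once.
The state is a dict: "clock": time; "joints": joint angles; "dq": joint speeds; "joint_torque": joint torques, N m; "ee_pos": TCP position; "eef_rot": TCP orientation; "ft_force": force on the tool from outside, world axes, zero at the start; "wrist_torque": the same for the moment, N m; "finger_gap": finger opening in mm; "finger_force": force on a finger pad.
Only numpy, scipy, OpenCV 4.12 (cv2) and the standard library are available. Lean on these libraries where they do the work, as an engineer would, in place of code of your own. Each camera call takes 0.05 s, during which the arm holds its last target. There are 200 camera calls.

## Working session

There is one attempt and no reset: what is moved stays moved. The work goes in short steps, each a Python script; the robot and the scene stay as the last script left them, time stands still between calls to the robot, and variables do not carry over. Pictures are saved under pics/ and viewed, at most 10 in all, crops included, and the job is handed in when it is done.

```bash
mkdir -p pics; ls; python3 - <<'E'
from rig import *
import cv2,numpy as np,pickle
d={}
for n in ("top","side","wrist"):
    c=camera(n); d[n]=c; cv2.imwrite(f"pics/{n}0.png",c["image"][:,:,::-1]); print(n,c["K"],c["view"],[k for k in c])
pickle.dump(d,open("cam0.pkl","wb"))
print(get_obs())
E
```

```text
pics
top [[613.01681081   0.         329.40541432]
 [  0.         613.01681081 238.15320468]
 [  0.           0.           1.        ]] [[-1.61531993e-02 -9.99868331e-01 -1.54724436e-03  1.63893239e+02]
 [ 9.90477377e-01 -1.62130487e-02  1.36717600e-01 -5.37895148e+02]
 [-1.36724684e-01  6.75916096e-04  9.90608855e-01 -9.23522614e+02]
 [ 0.00000000e+00  0.00000000e+00  0.00000000e+00  1.00000000e+00]] ['image', 'K', 'view']
side [[614.68360762   0.         323.8795714 ]
 [  0.         614.68360762 237.51322667]
 [  0.           0.           1.        ]] [[ 9.11567349e-01 -4.10521666e-01  2.27360903e-02 -4.22308315e+02]
 [ 2.00921818e-01  4.93030548e-01  8.46493533e-01 -2.12926463e+02]
 [-3.58713523e-01 -7.67067690e-01  5.31913309e-01 -5.52026275e+02]
 [ 0.00000000e+00  0.00000000e+00  0.00000000e+00  1.00000000e+00]] ['image', 'K', 'view']
wrist [[333.99726484   0.         319.7411687 ]
 [  0.         333.99726484 237.56601161]
 [  0.           0.           1.        ]] [[ 3.07154318e-01 -9.51659684e-01  2.66174757e-04 -6.25666532e+02]
 [ 9.10185139e-01  2.93686446e-01 -2.92080954e-0
[... 164 characters left out ...]
'K', 'view']
{'clock': 0.15, 'joints': array([-1.35447399e+00,  4.94030942e-01,  1.34598947e+00, -2.56165366e-05,
        1.30248681e+00, -9.55080169e-02]), 'dq': array([ 0.00054822, -0.00188221, -0.0028306 ,  0.00031209,  0.00152964,
       -0.00088134]), 'joint_torque': array([-3.22649335e-03, -8.82543826e+01, -3.84064794e+01, -4.58432041e-04,
        7.14541486e-03,  2.85400887e-06]), 'ee_pos': array([ 191.68191493, -594.59217265,  230.84291483]), 'eef_rot': array([-3.10258260e+00, -4.87708849e-01,  1.25414426e-04]), 'ft_force': array([0.80206872, 0.6649836 , 0.25462807]), 'wrist_torque': array([-0.06317181,  0.07286401, -0.00219905]), 'finger_force': 0.0, 'finger_gap': 85.48174729168434}
```

View pics/top0.png

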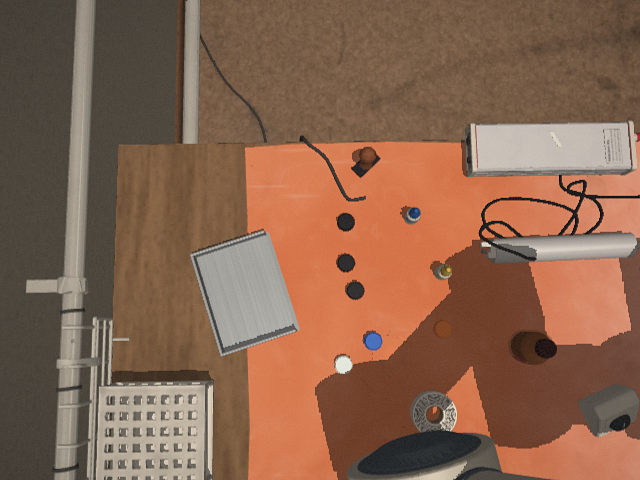

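View pics/side0.png

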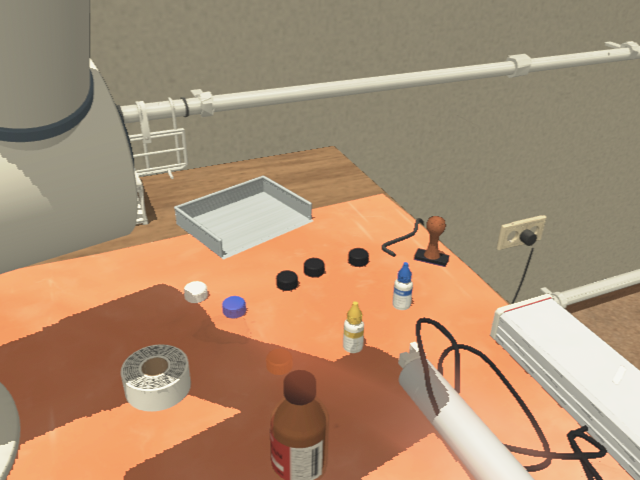

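Top view: three black caps at (346,222), (346,263) and (355,290). The look-alikes are blue (373,341), white (343,365) and orange (443,328). The vials are at (413,214) and (443,270), the stamp at (365,160), and the tray at about (244,293), with its open front to the right (−y). In the side view the caps are at (358,257), (314,267) and (287,280). Only these black discs fit the description. Next I'll triangulate them and check with an enlarged crop.

```bash
cat > h.py <<'E'
import cv2,numpy as np
def ray(c,uv):
    V=c["view"];R=V[:3,:3];o=-R.T@V[:3,3];K=c["K"]
    d=np.array([(uv[0]-K[0,2])/K[0,0],-(uv[1]-K[1,2])/K[1,1],-1.]); return o,R.T@d
def onplane(c,uv,z):
    o,d=ray(c,uv); return o+d*(z-o[2])/d[2]
def tri(a,ua,b,ub):
    o1,d1=ray(a,ua);o2,d2=ray(b,ub)
    s=np.linalg.lstsq(np.c_[d1,-d2],o2-o1,rcond=None)[0]
    p,q=o1+s[0]*d1,o2+s[1]*d2; return (p+q)/2,np.linalg.norm(p-q)
def blobs(c,box):
    x0,y0,x1,y1=box;g=c["image"][y0:y1,x0:x1].max(2)<60
    n,l,s,ce=cv2.connectedComponentsWithStats(g.astype(np.uint8))
    return [(ce[i]+[x0,y0],s[i]) for i in range(1,n) if s[i][4]>100]
E
python3 - <<'E'
from h import *
import pickle
d=pickle.load(open("cam0.pkl","rb"));t,s=d["top"],d["side"]
bt=sorted(blobs(t,(325,205,375,305)),key=lambda b:b[0][1]); bs=sorted(blobs(s,(265,245,380,295)),key=lambda b:-b[0][0])
for a,b in zip(bt,bs):
    print(a[0],a[1][2:],b[0],b[1][2:],tri(t,a[0],s,b[0]),onplane(t,a[0],8))
# tray top-rim corners top view / side view
for a,b in (((265,231),(264,180)),((192,255),(176,212))): print("x",tri(t,a,s,b))
for n,uv,z in (("front1",(265,231),31),("front2",(298,329),31),("back1",(191,255),31),("back2",(221,355),31),("vial1",(413,214),50),("vial2",(445,271),50),("stampfoot",(366,166),2)): print(n,onplane(t,uv,z))
i1=cv2.resize(t["image"][140:380,180:460],None,fx=2.8,fy=2.5)[:, :, ::-1]
cv2.imwrite("pics/crop.png",cv2.resize(t["image"][140:380,180:460],None,fx=2.5,fy=2.5,interpolation=2)[:,:,::-1])
E
```

```text
[345.13135593 221.66101695] [ 17  18 236] [358.09090909 257.10909091] [ 19  17 275] (array([571.93774372, 128.8035703 ,   8.54200845]), np.float64(2.0541096272829935)) [571.06476009 129.184448     8.        ]
[345.54910714 262.56696429] [ 18  18 224] [313.93835616 267.26712329] [ 19  18 292] (array([505.47499578, 129.46329478,   8.66933426]), np.float64(2.1964809233218663)) [504.5025909  129.82230152   8.        ]
[354.83700441 290.18502203] [ 17  17 227] [286.82242991 280.42367601] [ 21  19 321] (array([460.96947483, 115.57109272,   8.60326551]), np.float64(2.0750675532947906)) [460.01446788 115.8749383    8.        ]
x (array([516.28850815, 258.98044094,  82.46559688]), np.float64(62.105662895422924))
x (array([450.22525364, 388.64243635, -13.95618661]), np.float64(146.15534998117337))
front1 [554.39823593 256.67104044  31.        ]
front2 [400.40469092 205.94175711  31.        ]
back1 [518.16314095 373.04010576  31.        ]
back2 [362.78362281 324.64507017  31.        ]
vial1 [574.45900614  24.6487698   50.        ]
vial2 [484.94745197 -21.33174805  50.        ]
stampfoot [664.60915674  92.73382083   2.        ]
```

View pics/crop.png

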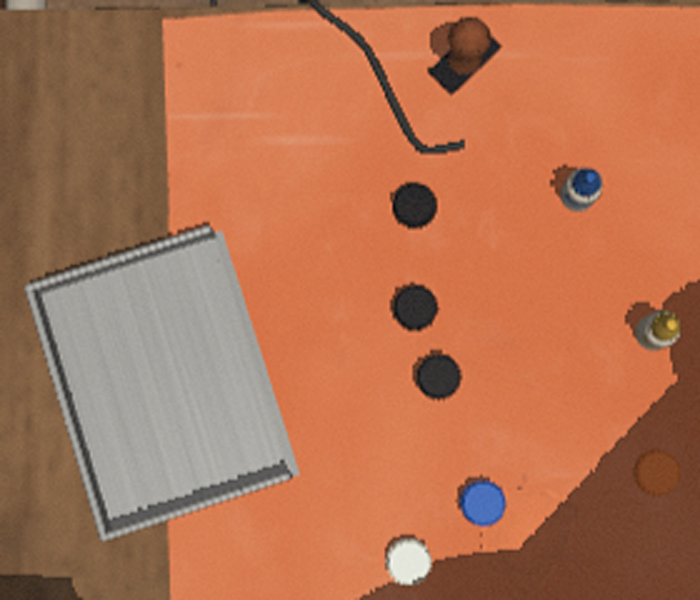

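The crop confirms the three black caps. Their blob centres come out at z ≈ 8.6 mm, against an expected 8 to 16 for side and top. The tray centre is about (459,290) and its +x axis about (−0.30,0.95). I'll check the tray corners by reprojecting them into the side view, then sweep cap_1.

```bash
cat >> h.py <<'E'
C=np.array([459.,290.]);u=np.array([-.303,.953]);u/=np.linalg.norm(u);v=np.array([-u[1],u[0]])
def T(x,y): return C+x*u+y*v
def proj(c,p):
    q=c["view"][:3,:3]@p+c["view"][:3,3];K=c["K"]
    return K[0,0]*q[0]/-q[2]+K[0,2],K[1,1]*-q[1]/-q[2]+K[1,2]
def sweep(cap,tgt,z=6,off=22):
    from rig import movep,move_linear,ik,get_obs
    from scipy.spatial.transform import Rotation as Ro
    cap=np.array(cap);w=tgt-cap;w/=np.linalg.norm(w)
    st=cap-w*(off+15);en=tgt-w*off
    best=None
    for sg in (1,-1):
        x=np.array([*(sg*w),0]);zz=np.array([0,0,-1.]);r=Ro.from_matrix(np.c_[x,np.cross(zz,x),zz]).as_rotvec()
        q=ik([*st,150],r)
        if q is not None and (best is None or abs(q[5])<abs(best[0])): best=(q[5],r)
    r=best[1]; print("j6",best[0],st,en)
    movep([*st,150],r); move_linear([*st,z],r,rate=120)
    print("hit",move_linear([*(cap-w*(off+3)),z],r,rate=60,force_limit=15))
    print("hit",move_linear([*en,z],r,rate=70,force_limit=25)); o=get_obs();print(o["ee_pos"],o["ft_force"],o["clock"])
    p=o["ee_pos"][:2]-w*15; move_linear([*p,z],r,rate=60); move_linear([*p,150],r,rate=150)
E
python3 - <<'E'
from h import *
import pickle
d=pickle.load(open("cam0.pkl","rb"))
im={n:d[n]["image"].copy() for n in("top","side")}
for n in im:
    P=[proj(d[n],np.array([*T(x,y),31])) for x,y in((-65,-83),(-65,83),(65,83),(65,-83))]
    print(n,np.round(P,0).tolist())
from rig import *
gripper_to(16)
sweep((571.5,129),T(15,-45))
print(get_obs()["clock"])
for n in("top","side"):
    c=camera(n);cv2.imwrite(f"pics/{n}1.png",c["image"][:,:,::-1])
E
```

```text
top [[267.0, 229.0], [300.0, 329.0], [220.0, 357.0], [188.0, 255.0]]
side [[313.0, 204.0], [220.0, 242.0], [171.0, 206.0], [261.0, 175.0]]
j6 -0.3145441203299719 [585.019337    94.55834605] [505.37817965 297.45092736]
hit False
hit False
[505.45956453 297.34383225   6.00037966] [-0.08441495  0.36118528  0.83166684] 8.4083
9.9167
```

View pics/side1.png

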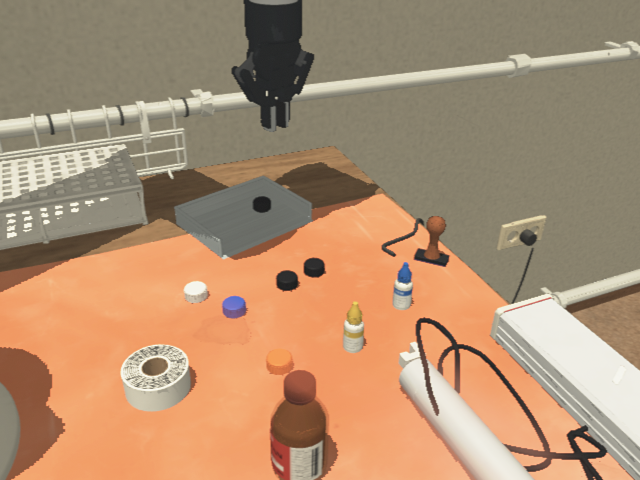

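Side view: cap_1 now lies inside the tray at (262,204). The other two caps, the vials and the stamp haven't moved. Next I'll sweep cap_3, then cap_2.

```bash
python3 - <<'E'
from h import *
from rig import *
sweep((460.5,115.7),T(15,46))
sweep((505,129.6),T(15,0))
print(get_obs()["clock"])
o=get_obs()
movep([500,0,230],o["eef_rot"]); dwell(.3)
t,s=camera("top"),camera("side")
cv2.imwrite("pics/t2.png",t["image"][:,:,::-1]);cv2.imwrite("pics/s2.png",s["image"][:,:,::-1])
print(get_obs()["clock"])
E
```

```text
j6 -0.23474010797703038 [470.66102166  80.12256841] [416.659124   269.20284827]
hit False
hit False
[416.70324268 269.04105991   5.97779791] [ 0.7473661  -0.91550904  0.9272679 ] 15.35
j6 -0.21512500659718636 [515.28352909  94.05778525] [460.56957171 283.16166257]
hit False
hit False
[460.6251716  283.01951401   6.00005529] [ 0.24575705 -0.34965101  0.73706165] 22.125
23.6333
25.125
```

View pics/t2.png

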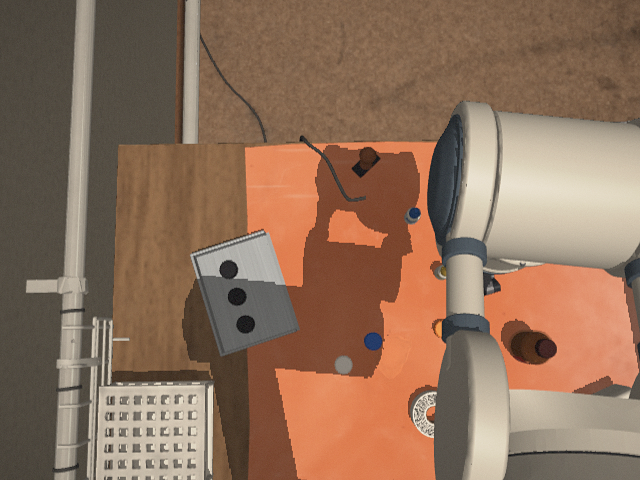

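View pics/s2.png

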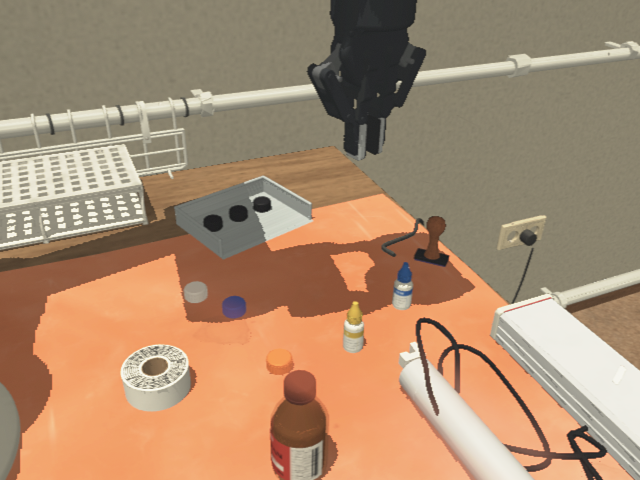

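All three caps lie flat on the tray's mid-floor at (229,269), (237,297) and (246,324) in the top view. The vials and the stamp are at the same pixels as before, and the arm is clear.

```bash
python3 -c "
from rig import *
print(job_done())"
```

```text
the job is handed in; nothing more can be done
None
```

I swept all three black caps into the tray and handed the job in at about 25 s of the 58 s limit; the last pictures show them flat on the tray floor and the vials and stamp standing where they were, though the hand-in gave no pass/fail result.

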